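# Shut the file case and pull out its telescoping handle

## Robot

A 6-joint arm with a two-finger parallel gripper is mounted at the origin on the work surface. World frame = base frame: x ahead of the robot, y to its left, z up, the work surface at z = 0. Lengths are in m, angles in rad, forces in N, time in s.
With the tool pointing down it reaches from about 0.375 to 0.975 m from the base axis. Payload 3.8 kg.
Tool frame: the origin (TCP) lies midway between the tips of the shut fingers; the grasp point (between the pads) lies 19 mm behind it; z points along the fingers, y is the line along which they close (so a half turn about z gives the same grasp; the last joint's range is limited). The gripper opens to 85 mm and grips with 20 to 120 N. Pads are 22 mm wide; open, the fingers measure 114 mm over their backs; the gripper's body (76 mm by 85 mm) begins 54 mm behind the grasp point. The pads swing forward as they close: fully open they stand 13 mm farther back than shut.
Start: joints at [-1.286, 0.264, 1.604, -0, 1.274, -0.037], TCP at [0.213, -0.64, 0.195] pointing down, gripper open.
Joint ranges: [-2.63, 2.63], [-0.94, 2.18], [0.31, 2.57], [-1.31, 4.45], [0, 2.66], [-2.55, 2.55]. Speed limits (rad/s): [2.57, 2.57, 3.14, 3.14, 3.14, 3.14].

## Interface

Orientations are given as a rotation vector (axis times angle).
In Python, from workcell import bot gives the robot as it stands.
- The arm moves only by the tool jog_arm, never from a script. Its argument "motion" is a list of rows, each a list of 5 numbers: the opening, from -1 (shut) to 1 (fully open), then the shift along the tool's x, y, z in mm, then the turn about the tool's z in degrees. In form: [[claw, x, y, z, twist], ...]. A call has 1 to 10 rows; each row shifts and turns the commanded pose from where the row before left it, along the tool's axes as they then stand; what a row does not reach is not made up. A row lasts 1/12 s, in which the tool goes at most 41.7 mm and 7.16 degrees, less where a joint would pass 70% of its speed; a pose out of reach is approached as far as the arm can. A call with a gripper value outside its range is refused whole. The fingers move at their own pace and stop on an object; "force" is the grip in N (left out, the last holds). Time passes only in rows, so rows that do not move let the fingers close. It gives the time, the measured TCP pose, the force, the opening and the grip force at its end, in the units of the state.
- bot.read_state(): the state, without advancing time (a new reading comes with each control period).
- bot.read_camera(name): name is "side" or "top" or "wrist"; returns (picture, depth): 480x640x3 uint8, red, green, blue; 480x640 float32, m along the optical axis (not along the pixel's ray), 0 where there is no reading.
- bot.get_calibration(name): a dict with "vfov" (degrees; the focal length in pixels is half the picture's height over the tangent of half this angle, whatever the lens; pixels are square), "cx", "cy" (the principal point, pixels), "rvec" (rotation vector, rad) and "tvec" (3), from world to camera coordinates, as OpenCV has them; the wrist camera has in their place "tool_from_camera" (4x4, takes a point from camera to tool coordinates, whose origin is the TCP and whose axes are the flange's). Camera axes: x right, y down, z forward; pixel columns grow to the right and rows downward; lengths in m; the calibration is good to about 2 mm. A picture is of the moment at which its call begins: read the wrist's pose just before it. get_calibration takes no time and is no camera call.
- bot.finish_job(): hands the job in; it is judged then, once.
The state is a dict: "time": time; "q": joint angles; "joint_vel": joint speeds; "joint_torque": joint torques, N m; "tool_pos": TCP position; "tcp_rot": TCP orientation; "wrist_force": force on the tool from outside, world axes, zero at the start; "torque": the same for the moment, N m; "width": opening from 0.0 (shut) to 1.0 (fully open); "grip_force": force on a finger pad.
Only numpy, scipy, OpenCV 4.12 (cv2) and the standard library are available. Lean on these libraries where they do the work, as an engineer would, in place of code of your own. Each camera call takes 0.05 s, during which the arm holds its last target. There are 200 camera calls.

## Task

Fold the lid of the aluminium file case fully shut, its rim flush on the lower half. Then take the case's yellow handle grip so that its red side button is squeezed in, pull the handle straight out past its first stop to the second stop, and finish there, still gripping the handle at full length with the lid shut. Leave the turntable, the glass pot and the ship hull where they are.

Things in the scene. Friction and masses are not known exactly. Their poses are not given: they have to be found in the camera images.
- case: Lower half of an aluminium file case, 200 (x) x 260 (y) x 60 mm high, lying on the tray and fixed to it (it does not slide). Origin: centre of its underside. Its own -x points out of the face that carries the telescoping handle (the face nearest the robot), its z up; it lies at a varying place and yaw (up to 0.4 rad). The hinge is along its +x face.
- lid (a joint): Lid angle in rad: 0 fully shut on the lower half, grows as the lid opens upward; starts half open (0.45 to 0.9). The lid is the upper half shell, 200 x 260 x 30 mm, 0.35 kg, with a stiff hinge (about 0.6 Nm of friction): it stays at any angle until pushed; pushing down near its free edge takes under 6 N.
- lid_press (a point): Point on the lid's outer (top) face, on the middle line, 175 mm from the hinge line and 25 mm short of the free edge: a good place to push it down. It is 30 mm off the lid's rim plane, so with the lid shut it is 90 mm above the tray, at x = -75 mm in the case's frame.
- hinge (a point): Middle of the lid's hinge line, which runs along the case's y: at x = +100 mm, z = 60 mm in the case's frame (at rim height).
- grip: Yellow grip at the end of the telescoping rod: a block 60 (x) x 30 (y) x 26 mm (z) with dark end bands. Origin: its centre, 45 mm above the tray and, when home, 45 mm out from the case's front face; axes parallel to the case's. It is pulled along its own -x. Its flat sides face +y and -y; squeezing it across y at its centre, from above, pushes the button in.
- pull_handle (a joint): How far the telescoping handle is pulled out, m: 0 home, first stop 0.05, second stop (hard end, full length) 0.10. Locked (1.5 mm of play) at home and at each stop while the button is out; with the button in it slides with 3 to 5 N, and a light spring draws it home. If the button is let go between stops, it pops out and locks at the next stop.
- button (a joint): Travel of the red button, m: 0 out, 0.008 fully in (flush with the grip). It unlocks the handle beyond 0.004 and takes 1 N at first to 5 N fully in. It sits at the centre of the grip's +y side, face 24 (x) x 18 (z) mm, standing 8 mm proud, so that grip and button together measure 38 mm across y; it moves along the grip's -y.
- turntable: Bystander, loose: white plastic turntable, 176 mm in diameter, 30 mm high; origin at the centre of its underside.
- glass_pot: Bystander, loose: clear glass pot with a metal twist cap, 76 mm in diameter, 92 mm high; origin at the centre of its underside.
- ship_hull: Bystander, loose: beige plastic ship hull, about 162 x 62 x 59 mm high, bow to its +x; origin at the underside, amidships.

How it is judged:
On the way, in this order (a step that is already met when the one before it is completed fails the run):
1. the lid is fully shut, with the handle still home (value of joint lid below 0.02 rad and value of joint pull_handle below 0.008 m), for 0.2 s.
2. the button is squeezed in and the gripped handle is on its way out (value of joint button above 0.0035 m and value of joint pull_handle above 0.015 m and contact force between the fingers and grip above 1 N), for 0.05 s.
At the end, for the whole second after the job is handed in: The lid is shut to within 0.02 rad, the handle stands still at its second stop (pulled out more than 95 of 100 mm), and the fingers still hold the grip (contact force over 3 N) (value of joint lid below 0.02 rad and value of joint pull_handle above 0.095 m and velocity of joint pull_handle between -0.01 and 0.01 m/s and contact force between the fingers and grip above 3 N); the arm keeps its last pose, push and grip.
It fails at once if a bystander was moved by more than 15 mm (distance of any of turntable, glass_pot, ship_hull from where it was at the start of the episode above 0.015 m).
It fails at once if the locked handle was forced out without the button in (value of joint button below 0.002 m and (value of joint pull_handle between 0.005 and 0.045 m or value of joint pull_handle between 0.055 and 0.095 m)).
It also fails if it takes over 48 s, if anything falls off the work surface, if the arm or the gripper's body presses on something with over 40 N, if the wrist force passes 120 N, or if a joint passes its speed limit or range.

## Working session

There is one attempt and no reset: what is moved stays moved. The work goes in short steps, Python scripts to look and compute and a tool call to move; the robot and the scene stay as the last step left them, time stands still between calls to the robot, and variables do not carry over. Pictures are saved under pics/ and viewed, at most 10 in all, crops included, and the job is handed in when it is done.

Besides the shell and the picture viewer there is one more tool, called after "Emit:" as a command line: name --pt "numbers of a row" for each row, then --argument value for the rest. jog_arm: Moves the arm, as the interface text tells. Its arguments: {"type":"object","properties":{"motion":{"type":"array"},"force":{"type":"number"}},"required":["motion"]}

```bash
ls; mkdir -p pics
cat > h.py <<'E'
import numpy as np, cv2
from workcell import bot
def grab(n):
    s=bot.read_state(); im,d=bot.read_camera(n); c=bot.get_calibration(n)
    f=240/np.tan(np.radians(c["vfov"])/2)
    v,u=np.mgrid[0:480,0:640]
    P=np.dstack([(u-c["cx"])/f*d,(v-c["cy"])/f*d,d])
    if n=="wrist":
        T=np.array(c["tool_from_camera"]);R=cv2.Rodrigues(np.array(s["tcp_rot"]))[0]
        W=(P@T[:3,:3].T+T[:3,3])@R.T+np.array(s["tool_pos"])
    else:
        R=cv2.Rodrigues(np.array(c["rvec"],float))[0]; W=(P-np.array(c["tvec"]).ravel())@R
    W[d==0]=np.nan
    return im,W
E
python3 - <<'E'
from h import *
a=[]
for n in("top","side"):
    im,W=grab(n); np.savez(f"{n}.npz",im=im,W=W); c=bot.get_calibration(n); print(n,c)
    a.append(cv2.resize(im[:,:,::-1],(400,300)))
    cv2.imwrite(f"pics/{n}0.png",im[:,:,::-1])
s=bot.read_state();print(s)
E
```

```text
pics
top {'vfov': 53.801955159491925, 'cx': 321.8022554913779, 'cy': 234.02002395963615, 'rvec': array([ 2.15373718, -2.10632196,  0.20488683]), 'tvec': array([-0.02279836,  0.59340783,  1.43126757])}
side {'vfov': 56.233670813919915, 'cx': 320.88813888818737, 'cy': 235.68988977088156, 'rvec': array([ 0.74693971, -2.43781413,  1.26358608]), 'tvec': array([0.48765576, 0.2609762 , 0.97441941])}
{'time': 0.1, 'q': array([-1.28587609e+00,  2.64691876e-01,  1.60524426e+00, -1.40624577e-05,
        1.27368888e+00, -3.69123531e-02]), 'joint_vel': array([ 0.00100343, -0.00259901, -0.00186864,  0.00026828,  0.00089955,
       -0.00036585]), 'joint_torque': array([ 8.56126280e-04, -5.16707289e+01, -3.68590701e+01, -4.06557638e-05,
        6.42945495e-03, -6.17644014e-05]), 'tool_pos': array([ 0.21328561, -0.6396449 ,  0.19377343]), 'tcp_rot': array([-3.09901594e+00, -5.03038082e-01,  4.15545384e-04]), 'wrist_force': array([-0.17352795,  0.43529244,  0.41202815]), 'torque': array([-0.01204301, -0.03917228, -0.00703049]), 'grip_force': 0.0, 'width': 0.9983268381100985}
```

View pics/top0.png

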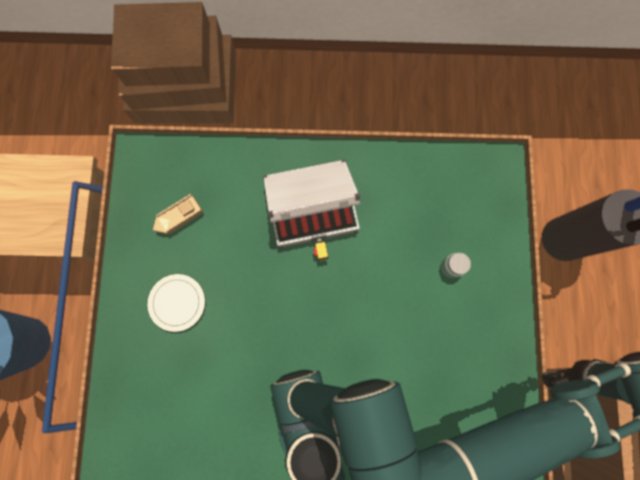

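View pics/side0.png

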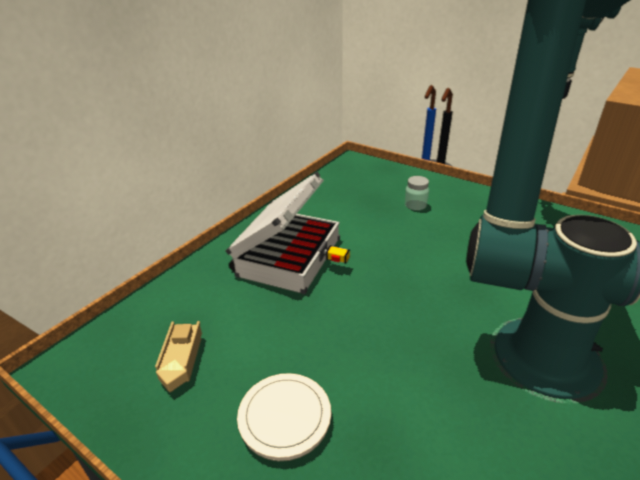

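Top view: the case spans about (265–358, 160–245), its grip sits at (320, 250) with the red button on the left, and the pot is at (457, 265). The hull (178, 215) and turntable (176, 303) are well clear. The side view shows the lid half open.

Run:
```python
from h import *
for n in("top","side"):
    z=np.load(n+".npz"); im,W=z["im"],z["W"]; hsv=cv2.cvtColor(im,cv2.COLOR_RGB2HSV)
    h,s,v=[hsv[:,:,i].astype(int) for i in range(3)]
    near=(W[:,:,0]>.3)&(W[:,:,0]<1.05)&(abs(W[:,:,1])<.4)
    y=(h>22)&(h<34)&(s>190)&(v>120)&near
    print(n,"yellow",y.sum(),np.nanmean(W[y],0),np.nanmedian(W[y],0),np.nanmax(W[y],0),np.nanmin(W[y],0))
    if n=="top":
        print("table",W[350,300],W[280,380],"pot",W[262,457])
        # lid top: bright grey, high z
        m=(W[:,:,2]>.075)&near&(s<60)&(abs(W[:,:,1])<.25)
        m[:, :255]=0; m[:,370:]=0; m[260:]=0
        m=cv2.erode(m.astype(np.uint8),np.ones((3,3)))>0
        p=W[m]; print("lid n",len(p),p.min(0),p.max(0))
        for _ in range(4):
            c=np.median(p,0); c=p.mean(0); nn=np.linalg.svd(p-c,full_matrices=False)[2][2]; nn*=np.sign(nn[2]); r=(p-c)@nn; p=p[abs(r)<.006]
        print("plane",c,nn,"ang",np.arccos(nn[2]),"yaw",np.arctan2(-nn[1],-nn[0]),len(p))
        # front rim
        q=(W[:,:,2]>.05)&(W[:,:,2]<.07)&near&(s<60)
        q[:,:265]=0;q[:,365:]=0;q[:215]=0;q[250:]=0
        v_,u_=np.nonzero(q); 
        pts=W[q]; 
        # frontmost per column
        F=np.array([W[v_[u_==u].max(),u] for u in np.unique(u_)])
        for k in F[::8]: print(k.round(4))
        l=cv2.fitLine(F[:,:2].astype(np.float32),cv2.DIST_HUBER,0,.003,.003).ravel(); print("line",l)
```

```text
<stdin>:7: RuntimeWarning: Mean of empty slice
  return np.nanmean(a, axis, out=out, keepdims=keepdims)
Traceback (most recent call last):
ValueError: zero-size array to reduction operation fmax which has no identity
```

Run:
```python
import cv2
a=cv2.imread("pics/top0.png")[150:270,250:380]; cv2.imwrite("pics/c1.png",cv2.resize(a,None,fx=5,fy=5,interpolation=cv2.INTER_CUBIC))
```

```text
(no output)
```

View pics/c1.png

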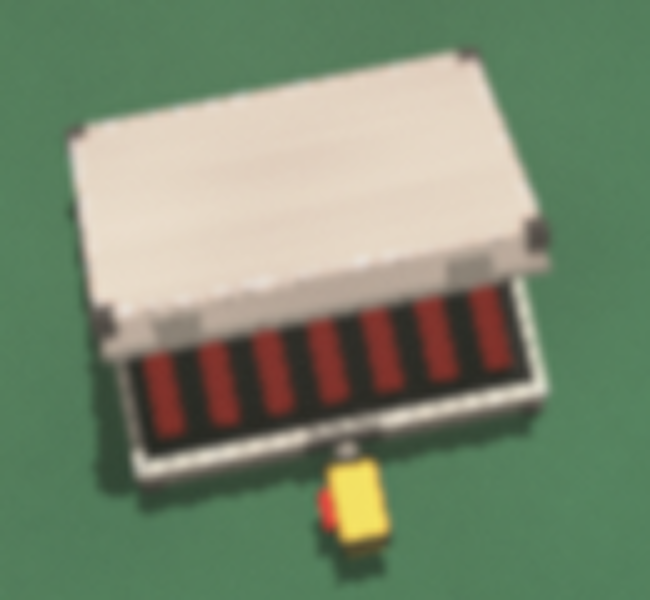

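The crop shows the lid's four corners, the front rim running from (135, 470) to (545, 390) in crop pixels, and the grip with its red button on its +y (left) side.

Run:
```python
from h import *
for n in("top","side"):
    z=np.load(n+".npz"); im,W=z["im"],z["W"]
    pts=dict(table=(300,320),grip=(321,250),lid=(310,185),pot=(457,262)) if n=="top" else dict(table=(400,300),grip=(343,255),lid=(270,220))
    for k,(u,v) in pts.items(): print(n,k,W[v,u].round(4),im[v,u],cv2.cvtColor(im[v:v+1,u:u+1],cv2.COLOR_RGB2HSV).ravel())
```

```text
top table [ 0.3268  0.0529 -0.0025] [ 81 126  92] [ 67  91 126]
top grip [ 0.5423 -0.0081  0.0591] [243 225 100] [ 26 150 243]
top lid [0.7243 0.0296 0.1503] [226 209 192] [ 15  38 226]
top pot [ 0.5104 -0.4225  0.089 ] [208 194 177] [ 16  38 208]
side table [ 3.419e-01  1.390e-02 -1.000e-04] [ 53 118  73] [ 69 140 118]
side grip [ 0.5216 -0.0015  0.0574] [211 166   0] [ 24 255 211]
side lid [0.6482 0.1297 0.1947] [226 216 197] [ 20  33 226]
```

Run:
```python
from h import *
for n in("top","side"):
    z=np.load(n+".npz"); im,W=z["im"],z["W"]; hsv=cv2.cvtColor(im,cv2.COLOR_RGB2HSV)
    h,s,v=[hsv[:,:,i].astype(int) for i in range(3)]
    near=(W[:,:,0]>.3)&(W[:,:,0]<1.05)&(abs(W[:,:,1])<.25)
    y=(h>20)&(h<34)&(s>125)&(v>150)&near
    if n=="top": y[270:]=0
    g=W[y]; print(n,"yellow",y.sum(),np.nanmedian(g,0),np.nanmax(g,0),np.nanmin(g,0))
    t=g[g[:,2]>.052]; print(len(t),t.mean(0),cv2.minAreaRect(t[:,:2].astype(np.float32)))
    if n=="top":
        m=(W[:,:,2]>.085)&near&(s<60)
        m[:, :255]=0; m[:,370:]=0; m[260:]=0
        m=cv2.erode(m.astype(np.uint8),np.ones((3,3)))>0
        p=W[m]; print("lid n",len(p),p.min(0),p.max(0))
        for _ in range(6):
            c=p.mean(0); nn=np.linalg.svd(p-c,full_matrices=False)[2][2]; nn*=np.sign(nn[2]); r=(p-c)@nn; p=p[abs(r)<.006]
        print("plane",c,nn,"ang",np.arccos(nn[2]),"yaw",np.arctan2(-nn[1],-nn[0]),len(p))
        q=(W[:,:,2]>.048)&(W[:,:,2]<.072)&near&(s<75)&(v>120)
        q[:,:270]=0;q[:,362:]=0;q[:220]=0;q[250:]=0
        v_,u_=np.nonzero(q); 
        F=np.array([W[v_[u_==u].max(),u] for u in np.unique(u_)])
        for k in F[::8]: print(k.round(4))
        l=cv2.fitLine(F[:,:2].astype(np.float32),cv2.DIST_HUBER,0,.003,.003).ravel(); print("line",l)
        print("ends",F[np.argmax(F[:,1])],F[np.argmin(F[:,1])])
```

```text
top yellow 146 [ 0.5454293  -0.00851207  0.05636315] [0.5707646  0.01088239 0.0669396 ] [ 0.51993337 -0.02826929 -0.00194097]
127 [ 0.54380701 -0.00835567  0.05714935] ((0.5431913733482361, -0.008268054574728012), (0.048131510615348816, 0.027470048516988754), 9.85384464263916)
lid n 3525 [ 0.60269955 -0.10965959  0.08532705] [0.82011151 0.17564513 0.21633015]
plane [0.71443079 0.03456469 0.15345548] [0.6146228  0.1438325  0.77559721] ang 0.6831356759559014 yaw -2.9117119595523584 2856
[0.5582 0.1294 0.0581]
[0.5594 0.1047 0.0544]
[0.566  0.0799 0.0559]
[0.573  0.0551 0.0559]
[0.5769 0.0302 0.0545]
[0.5851 0.0053 0.0656]
[ 0.59   -0.0196  0.0593]
[ 0.5948 -0.0448  0.0533]
[ 0.6007 -0.0696  0.0591]
[ 0.6075 -0.0945  0.0601]
[ 0.6126 -0.1202  0.0534]
line [ 0.22411023 -0.9745638   0.58694625 -0.00822298]
ends [0.55820056 0.12939132 0.05807116] [ 0.61414094 -0.1225306   0.06221755]
side yellow 131 [ 0.54428067 -0.00705577  0.05912328] [0.60895101 0.01060076 0.06218382] [ 0.51718241 -0.0952517  -0.00071188]
125 [ 0.54332853 -0.0060757   0.05900415] ((0.5437896251678467, -0.008804816752672195), (0.04670228436589241, 0.0315997451543808), 14.768025398254395)
```

Emit:
jog_arm --pt "-1 0 0 -30 5.4" --pt "-1 0 0 -36 0" --pt "-1 24 -22 0 0" --pt "-1 24 -22 0 0" --pt "-1 24 -22 0 0" --pt "-1 24 -22 0 0" --pt "-1 24 -22 0 0" --pt "-1 24 -22 0 0" --pt "-1 24 -22 0 0" --pt "-1 24 -22 0 0" --force 30

```text
time: 0.93
tool_pos: [0.3612, -0.4238, 0.2604]
tcp_rot: [-3.12, -0.356, 0.001]
wrist_force: [0.6, 0.4, -1.1]
width: 0.001
grip_force: 0.0
```

Emit:
jog_arm --pt "-1 24 -22 0 0" --pt "-1 24 -22 0 0" --pt "-1 24 -22 0 0" --pt "-1 24 -22 0 0" --pt "-1 24 -22 0 0" --pt "-1 24 -22 0 0" --pt "-1 24 -22 0 0" --pt "-1 24 -22 0 0" --pt "-1 24 -22 0 0" --pt "-1 24 -22 0 0"

```text
time: 1.77
tool_pos: [0.5453, -0.1555, 0.2605]
tcp_rot: [-3.121, -0.357, 0.001]
wrist_force: [0.2, -0.5, -0.2]
width: 0.0
grip_force: 0.0
```

Emit:
jog_arm --pt "-1 24 -22 0 0" --pt "-1 24 -22 0 0" --pt "-1 24 -22 0 0" --pt "-1 24 -22 0 0" --pt "-1 24 -22 0 0" --pt "-1 15 -14 0 0" --pt "-1 0 0 0 0"

```text
time: 2.35
tool_pos: [0.6499, -0.0019, 0.2597]
tcp_rot: [-3.119, -0.362, 0.001]
wrist_force: [0.2, -0.4, 0.1]
width: 0.001
grip_force: 0.0
```

```bash
cat >> h.py <<'E'
yaw=.228
C=np.array([.6836,.026])
def st():
    s=bot.read_state(); R=cv2.Rodrigues(np.array(s["tcp_rot"]))[0]
    c,si=np.cos(yaw),np.sin(yaw); d=np.array(s["tool_pos"][:2])-C
    print("t",s["time"],"pos",np.round(s["tool_pos"],4),"caseframe",np.round([c*d[0]+si*d[1],-si*d[0]+c*d[1]],4),"yaw",np.arctan2(R[1,0],R[0,0]).round(4),"zax",R[:,2].round(3),"F",np.round(s["wrist_force"],1),"w",s["width"],s["grip_force"])
E
python3 -c "
from h import *
st()"
```

```text
t 2.35 pos [ 0.6499 -0.0019  0.2597] caseframe [-0.0391 -0.0196] yaw 0.2313 zax [-0.001  0.002 -1.   ] F [ 0.2 -0.4  0.1] w 0.001002239016388984 0.0
```

Emit:
jog_arm --pt "-1 11 -10 10 0" --pt "-1 11 -10 15 0" --pt "-1 0 0 15 0" --pt "-1 0 0 14 0" --pt "-1 -3 0 6 0" --pt "-1 -5 0 6 0" --pt "-1 -6 0 6 0" --pt "-1 -6 0 7 0" --pt "-1 -6 0 8 0" --pt "-1 0 0 0 0"

```text
time: 3.18
tool_pos: [0.6378, 0.0122, 0.1723]
tcp_rot: [-3.121, -0.356, 0.005]
wrist_force: [-0.0, 0.4, -0.0]
width: 0.002
grip_force: 0.0
```

```bash
python3 -c "
from h import *
st()"
```

```text
t 3.1833 pos [0.6378 0.0122 0.1723] caseframe [-0.0478 -0.0031] yaw 0.2269 zax [-0.003 -0.    -1.   ] F [-0.   0.4 -0. ] w 0.00208255581137115 0.0
```

Run:
```python
from h import *
im,W=grab("side"); cv2.imwrite("pics/s1.png",cv2.resize(im[150:320,200:400,::-1],None,fx=3,fy=3))
st()
```

```text
t 3.2333 pos [0.6387 0.0124 0.1732] caseframe [-0.0468 -0.0031] yaw 0.227 zax [-0.002  0.    -1.   ] F [1.  0.5 0.9] w -0.002597484757642871 0.0
```

View pics/s1.png

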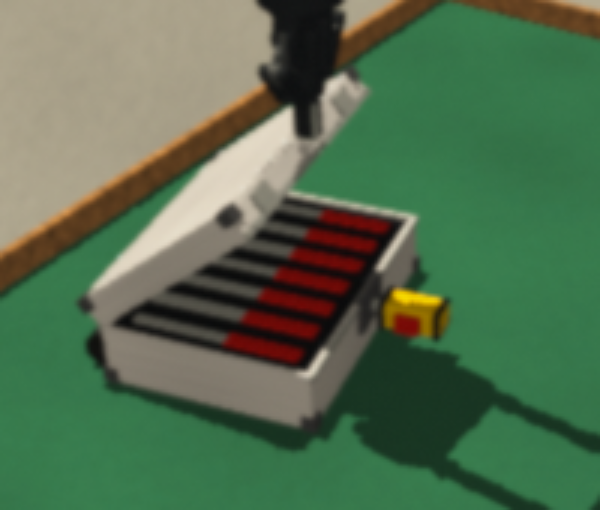

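The fingertip (310, 135 in the crop) is close to the lid's free edge. I'll measure the lid angle to find out whether it is on top of the lid.

```bash
cat >> h.py <<'E'
def lid(n="side"):
    im,W=grab(n); hsv=cv2.cvtColor(im,cv2.COLOR_RGB2HSV).astype(int)
    d=W[:,:,:2]-C; c,s=np.cos(yaw),np.sin(yaw)
    X=c*d[:,:,0]+s*d[:,:,1]; Y=-s*d[:,:,0]+c*d[:,:,1]; Z=W[:,:,2]
    m=(hsv[:,:,1]<60)&(hsv[:,:,2]>140)&(abs(X)<.115)&(abs(Y)<.12)&(Z>.068)&(Z<.25)
    x,z=X[m],Z[m]; k=np.ones(len(x),bool)
    best=min(np.linspace(-.05,1,211),key=lambda t:np.mean(np.minimum(abs(-( x-.1)*-np.sin(t)+(z-.06)*np.cos(t)-.03),.008)))
    print(n,"lid",best.round(3),len(x)); return X,Y,Z,im
E
python3 - <<'E'
from h import *
lid("side");lid("top")
E
```

```text
side lid 0.71 1179
top lid 0.685 991
```

Run:
```python
from h import *
def fit(im,W):
    hsv=cv2.cvtColor(im,cv2.COLOR_RGB2HSV).astype(int)
    d=W[:,:,:2]-C; c,s=np.cos(yaw),np.sin(yaw)
    X=c*d[:,:,0]+s*d[:,:,1]; Y=-s*d[:,:,0]+c*d[:,:,1]; Z=W[:,:,2]
    for sgn in (-1,1):
        m=(hsv[:,:,1]<60)&(hsv[:,:,2]>140)&(Y*sgn>.05)&(Y*sgn<.12)&(X>-.1)&(X<.1)&(Z>.07)&(Z<.25)
        x,z=X[m],Z[m]
        print(sgn,[(round(b,3),round(float(np.median(z[abs(x-b)<.01])),4)) for b in np.arange(-.08,.1,.02) if (abs(x-b)<.01).any()])
for n in("top","side"):
    z=np.load(n+".npz"); print(n,"before"); fit(z["im"],z["W"]); im,W=grab(n); print("now"); fit(im,W)
st()
```

```text
top before
-1 [(np.float64(-0.06), 0.1912), (np.float64(-0.04), 0.2037), (np.float64(-0.02), 0.1975), (np.float64(0.0), 0.1816), (np.float64(0.02), 0.1644), (np.float64(0.04), 0.1476), (np.float64(0.06), 0.1316), (np.float64(0.08), 0.1134)]
1 [(np.float64(-0.06), 0.1926), (np.float64(-0.04), 0.2035), (np.float64(-0.02), 0.1972), (np.float64(0.0), 0.18), (np.float64(0.02), 0.1642), (np.float64(0.04), 0.1478), (np.float64(0.06), 0.1303), (np.float64(0.08), 0.1143)]
now
-1 [(np.float64(-0.06), 0.1919), (np.float64(-0.04), 0.2046), (np.float64(-0.02), 0.1969), (np.float64(0.0), 0.1802), (np.float64(0.02), 0.1649), (np.float64(0.04), 0.1487)]
1 [(np.float64(-0.06), 0.1914), (np.float64(-0.04), 0.2024), (np.float64(-0.02), 0.197), (np.float64(0.0), 0.1805), (np.float64(0.02), 0.1637), (np.float64(0.04), 0.147), (np.float64(0.06), 0.1308), (np.float64(0.08), 0.1136)]
side before
-1 [(np.float64(-0.06), 0.195), (np.float64(-0.04), 0.2056), (np.float64(-0.02), 0.2002), (np.float64(0.0), 0.1852), (np.float64(0.02), 0.1703), (np.float64(0.04), 0.1509), (np.float64(0.06), 0.1362), (np.float64(0.08), 0.1172)]
1 [(np.float64(-0.06), 0.1944), (np.float64(-0.04), 0.2052), (np.float64(-0.02), 0.2007), (np.float64(0.0), 0.1846), (np.float64(0.02), 0.1679), (np.float64(0.04), 0.1523), (np.float64(0.06), 0.135), (np.float64(0.08), 0.1176)]
now
-1 [(np.float64(-0.06), 0.1953), (np.float64(-0.04), 0.2054), (np.float64(-0.02), 0.2059), (np.float64(0.0), 0.1806), (np.float64(0.02), 0.1681), (np.float64(0.04), 0.1528), (np.float64(0.06), 0.1356), (np.float64(0.08), 0.1196)]
1 [(np.float64(-0.06), 0.1946), (np.float64(-0.04), 0.2061), (np.float64(-0.02), 0.2013), (np.float64(0.0), 0.1847), (np.float64(0.02), 0.169), (np.float64(0.04), 0.1515), (np.float64(0.06), 0.1339), (np.float64(0.08), 0.1183)]
t 3.4333 pos [0.6408 0.0127 0.1749] caseframe [-0.0446 -0.0033] yaw 0.2275 zax [ 0.002  0.    -1.   ] F [0.7 0.3 0.7] w 0.000516632019111272 0.0
```

Run:
```python
from h import *
s=bot.read_state();P=np.array(s["tool_pos"])
for n in("side","top"):
    c=bot.get_calibration(n);f=240/np.tan(np.radians(c["vfov"])/2)
    K=np.array([[f,0,c["cx"]],[0,f,c["cy"]],[0,0,1]])
    uv=cv2.projectPoints(np.array([P,P+[0,0,.05]]),np.array(c["rvec"]),np.array(c["tvec"]),K,None)[0].reshape(-1,2); print(n,uv)
    im,W=grab(n)
    u,v=uv[0].round().astype(int)
    for dv in range(-14,10,2): print(dv,W[v+dv,u].round(3),im[v+dv,u])
    a=im[v-60:v+60,u-80:u+80,::-1].copy(); a=cv2.resize(a,None,fx=3 ,fy=3,interpolation=cv2.INTER_CUBIC); cv2.drawMarker(a,(240,180),(255,0,255),0,20,1)
    np.save(n+"_a.npy",a)
cv2.imwrite("pics/ab.png",np.vstack([np.load("side_a.npy")[60:330],np.load("top_a.npy")[40:330]]))
```

```text
side [[301.73025371 206.79215825]
 [300.82364462 189.95483464]]
-14 [0.633 0.018 0.221] [44 44 39]
-12 [0.631 0.021 0.217] [105 102  90]
-10 [0.644 0.005 0.199] [151 143 129]
-8 [0.639 0.012 0.199] [120 114 102]
-6 [0.639 0.013 0.193] [110 104  93]
-4 [0.633 0.021 0.193] [92 90 80]
-2 [0.629 0.027 0.191] [79 95 75]
0 [ 0.815 -0.209  0.004] [ 65 115  77]
2 [ 0.81  -0.202  0.002] [ 57 123  78]
4 [ 0.804 -0.194 -0.   ] [ 55 123  77]
6 [ 0.794 -0.181  0.003] [ 63 126  81]
8 [ 0.729 -0.098  0.061] [169 172 148]
top [[314.94824453 210.41226602]
 [314.89844747 206.30539298]]
-14 [0.601 0.011 0.483] [40 51 45]
-12 [0.602 0.011 0.464] [40 51 45]
-10 [0.602 0.011 0.445] [41 51 45]
-8 [0.602 0.011 0.425] [52 62 55]
-6 [0.601 0.011 0.412] [84 82 70]
-4 [0.602 0.011 0.387] [55 54 46]
-2 [0.601 0.011 0.368] [36 38 33]
0 [0.599 0.011 0.355] [56 54 49]
2 [0.632 0.012 0.192] [93 76 69]
4 [0.656 0.013 0.061] [117  52  45]
6 [0.651 0.013 0.057] [125  45  39]
8 [0.644 0.013 0.058] [130  44  40]
```

View pics/ab.png

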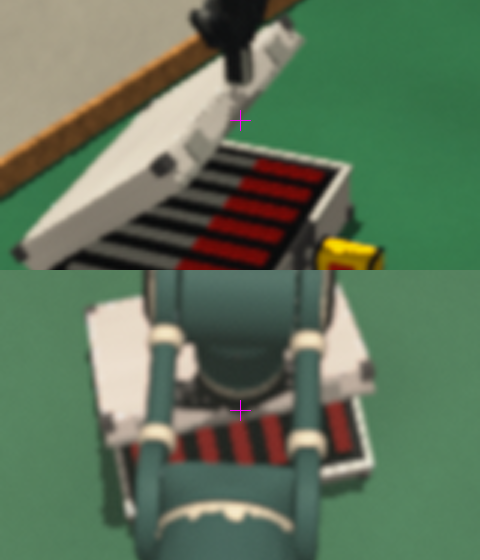

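The side view shows the finger ending right at the lid's top surface (about 240, 83), about 35 mm above where the measured TCP projects. I'll check with the wrist camera.

Run:
```python
from h import *
im,W=grab("wrist"); cv2.imwrite("pics/w1.png",im[:,:,::-1]); st()
print(bot.get_calibration("wrist"))
```

```text
t 3.5833 pos [0.6407 0.0128 0.1746] caseframe [-0.0447 -0.0032] yaw 0.2276 zax [ 0.001  0.    -1.   ] F [ 0.  -0.6  0.9] w -0.0012798794438781663 0.0
{'vfov': 69.67436024428724, 'cx': 321.5237641396235, 'cy': 242.8723886024432, 'tool_from_camera': array([[-5.39290083e-04, -9.59310913e-01, -2.82351344e-01,
         7.14132504e-02],
       [ 9.99999854e-01, -5.07374051e-04, -1.86152966e-04,
         7.04196036e-04],
       [ 3.53208260e-05, -2.82351403e-01,  9.59311046e-01,
        -1.79613443e-01],
       [ 0.00000000e+00,  0.00000000e+00,  0.00000000e+00,
         1.00000000e+00]])}
```

View pics/w1.png

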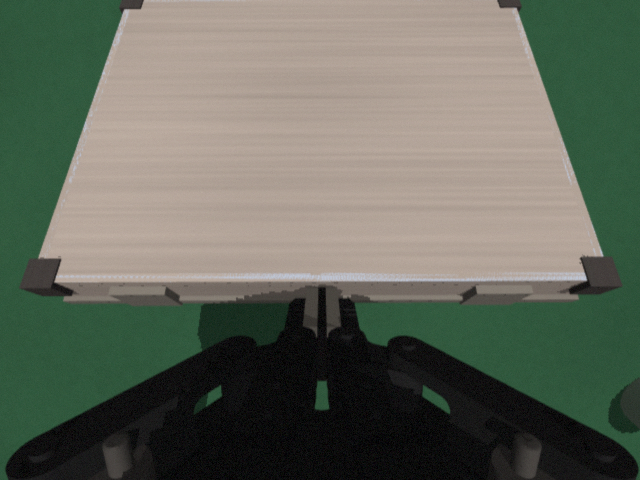

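The wrist view shows the shut fingertips at about (320, 285), over the lid's front wall (rows 275–300) and just past its top edge at row 275. Depth at those pixels will show whether they touch it.

Run:
```python
from h import *
im,W=grab("wrist")
d=W[:,:,:2]-C; c,s=np.cos(yaw),np.sin(yaw)
X=c*d[:,:,0]+s*d[:,:,1]; Z=W[:,:,2]
for u in (260,311,332):
    print(u,[(v,round(float(X[v,u]),3),round(float(Z[v,u]),3)) for v in range(262,336,4)])
st()
```

```text
260 [(262, -0.026, 0.206), (266, -0.028, 0.206), (270, -0.029, 0.208), (274, -0.031, 0.209), (278, -0.032, 0.211), (282, -0.034, 0.21), (286, -0.039, 0.204), (290, -0.043, 0.199), (294, -0.048, 0.194), (298, -0.05, 0.194), (302, -0.054, 0.19), (306, -0.151, 0.001), (310, -0.156, 0.001), (314, -0.161, 0.001), (318, -0.166, 0.001), (322, -0.171, 0.001), (326, -0.177, 0.001), (330, -0.182, 0.001), (334, -0.187, 0.0)]
311 [(262, -0.026, 0.206), (266, -0.027, 0.207), (270, -0.029, 0.208), (274, -0.03, 0.21), (278, -0.032, 0.211), (282, -0.034, 0.21), (286, -0.039, 0.204), (290, -0.034, 0.219), (294, -0.034, 0.224), (298, -0.034, 0.227), (302, -0.034, 0.231), (306, -0.033, 0.235), (310, -0.034, 0.238), (314, -0.034, 0.241), (318, -0.033, 0.244), (322, -0.034, 0.246), (326, -0.034, 0.25), (330, -0.033, 0.254), (334, -0.033, 0.256)]
332 [(262, -0.026, 0.206), (266, -0.028, 0.207), (270, -0.029, 0.208), (274, -0.03, 0.21), (278, -0.032, 0.211), (282, -0.034, 0.21), (286, -0.039, 0.204), (290, -0.034, 0.22), (294, -0.034, 0.223), (298, -0.033, 0.228), (302, -0.033, 0.232), (306, -0.034, 0.233), (310, -0.034, 0.238), (314, -0.034, 0.241), (318, -0.034, 0.244), (322, -0.034, 0.247), (326, -0.034, 0.25), (330, -0.032, 0.254), (334, -0.033, 0.256)]
t 3.6333 pos [0.6406 0.0128 0.1744] caseframe [-0.0448 -0.0031] yaw 0.2277 zax [ 0.001  0.    -1.   ] F [ 0.3 -0.3 -0.2] w -0.0012478600735935025 0.0
```

Run:
```python
from h import *
im,W=grab("wrist")
d=W[:,:,:2]-C; c,s=np.cos(yaw),np.sin(yaw)
X=c*d[:,:,0]+s*d[:,:,1]; Z=W[:,:,2]
for v in range(276,312,3): print(v,[(int(1000*X[v,u]),int(1000*Z[v,u]),int(im[v,u].mean())) for u in range(285,360,6)])
a=cv2.resize(im[255:355,250:390,::-1],None,fx=5,fy=5,interpolation=cv2.INTER_CUBIC)
cv2.imwrite("pics/w2.png",a)
```

```text
276 [(-31, 210, 171), (-30, 210, 172), (-31, 210, 171), (-30, 211, 171), (-31, 209, 169), (-31, 210, 167), (-30, 211, 165), (-31, 210, 166), (-31, 210, 164), (-31, 210, 162), (-31, 210, 168), (-31, 210, 163), (-31, 209, 163)]
279 [(-32, 210, 168), (-32, 211, 166), (-32, 209, 169), (-32, 210, 170), (-32, 209, 168), (-32, 210, 165), (-32, 211, 166), (-32, 211, 167), (-32, 211, 163), (-32, 211, 165), (-32, 210, 164), (-32, 210, 163), (-32, 210, 163)]
282 [(-34, 209, 131), (-34, 209, 101), (-34, 209, 119), (-34, 208, 123), (-34, 209, 117), (-34, 209, 102), (-34, 210, 117), (-34, 209, 117), (-34, 209, 120), (-34, 210, 120), (-34, 209, 121), (-34, 209, 121), (-34, 209, 118)]
285 [(-37, 206, 106), (-37, 206, 94), (-37, 206, 105), (-36, 207, 103), (-37, 205, 86), (-37, 206, 103), (-37, 204, 84), (-37, 205, 83), (-37, 206, 88), (-37, 205, 108), (-37, 205, 106), (-37, 206, 96), (-37, 205, 106)]
288 [(-40, 202, 104), (-40, 202, 106), (-40, 202, 104), (-40, 202, 71), (-34, 217, 68), (-34, 215, 64), (-34, 217, 12), (-34, 216, 67), (-34, 216, 64), (-40, 202, 101), (-40, 201, 104), (-40, 202, 104), (-40, 201, 105)]Traceback (most recent call last):
  File "<stdin>", line 5, in <module>
ValueError: cannot convert float NaN to integer
```

Emit:
jog_arm --pt "-1 0 0 -20 0" --pt "-1 0 0 -20 0" --pt "-1 14 -2 0 0" --pt "-1 14 -2 0 0" --pt "-1 0 0 0 0" --pt "-1 0 0 0 0"

```text
time: 4.18
tool_pos: [0.6666, 0.0231, 0.2137]
tcp_rot: [3.121, 0.357, -0.001]
wrist_force: [0.1, 0.5, -0.5]
width: 0.002
grip_force: 0.0
```

Run:
```python
from h import *
st(); im,W=grab("wrist")
d=W[:,:,:2]-C; c,s=np.cos(yaw),np.sin(yaw)
X=c*d[:,:,0]+s*d[:,:,1]; Z=W[:,:,2]
print([(v,round(float(X[v,332]),3),round(float(Z[v,332]),3)) for v in range(250,330,4)])
cv2.imwrite("pics/w2.png",im[200:400,200:440,::-1].repeat(2,0).repeat(2,1))
im,W=grab("side"); cv2.imwrite("pics/s2.png",np.vstack([cv2.resize(im[100:240,230:390,::-1],(480,300),interpolation=cv2.INTER_CUBIC),cv2.resize(cv2.imread("pics/w2.png"),(480,300))]))
c=bot.get_calibration("side")
```

```text
t 4.1833 pos [0.6666 0.0231 0.2137] caseframe [-0.0172  0.001 ] yaw 0.2281 zax [-0.001 -0.    -1.   ] F [ 0.1  0.5 -0.5] w 0.0017808710492332722 0.0
[(250, -0.01, 0.192), (254, -0.012, 0.194), (258, -0.014, 0.195), (262, -0.016, 0.197), (266, -0.017, 0.2), (270, -0.02, 0.2), (274, -0.021, 0.202), (278, -0.023, 0.205), (282, -0.025, 0.205), (286, -0.027, 0.207), (290, -0.006, 0.259), (294, -0.006, 0.263), (298, -0.007, 0.266), (302, -0.007, 0.269), (306, -0.007, 0.273), (310, -0.006, 0.277), (314, -0.006, 0.281), (318, -0.006, 0.284), (322, -0.007, 0.285), (326, -0.006, 0.289)]
```

View pics/s2.png

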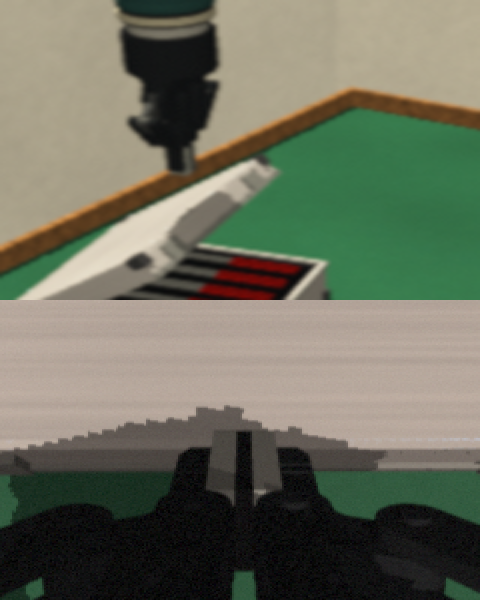

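The tips are visibly about 43 mm above the reported TCP (z 0.257 against 0.214), so they have not touched the lid. I'll work from where the tips really are.

Emit:
jog_arm --pt "-1 11 0 15 0" --pt "-1 0 0 15 0" --pt "-1 0 0 13 0" --pt "-1 0 0 8 0" --pt "-1 0 0 5 0" --pt "-1 0 0 5 0" --pt "-1 -2 0 4 0" --pt "-1 -3 0 4 0" --pt "-1 0 0 0 0"

```text
time: 5.03
tool_pos: [0.6718, 0.024, 0.1448]
tcp_rot: [3.121, 0.357, -0.0]
wrist_force: [-0.8, -1.1, 1.5]
width: 0.0
grip_force: 0.6
```

Run:
```python
from h import *
st(); lid("side")
```

```text
t 5.0333 pos [0.6718 0.024  0.1448] caseframe [-0.0119  0.0007] yaw 0.2276 zax [-0. -0. -1.] F [-0.8 -1.1  1.5] w 0.00015927370393767297 0.6281367503106594
side lid 0.625 1286
```

Emit:
jog_arm --pt "-1 -5 0 6 0" --pt "-1 -5 0 6 0" --pt "-1 -5 0 6 0" --pt "-1 -5 0 7 0" --pt "-1 -5 0 7 0" --pt "-1 -5 0 8 0" --pt "-1 -4 0 8 0" --pt "-1 -4 0 8 0" --pt "-1 -3 0 8 0" --pt "-1 0 0 0 0"

```text
time: 5.92
tool_pos: [0.6297, 0.015, 0.0781]
tcp_rot: [-3.121, -0.356, 0.008]
wrist_force: [-0.6, -0.0, -0.2]
width: -0.002
grip_force: 0.0
```

Emit:
jog_arm --pt "-1 -2 0 8 0" --pt "-1 -2 0 8 0" --pt "-1 -2 0 8 0" --pt "-1 -1 0 5 0" --pt "-1 0 0 3 0" --pt "-1 0 0 0 0"

```text
time: 6.42
tool_pos: [0.6259, 0.0136, 0.0535]
tcp_rot: [-3.121, -0.357, -0.0]
wrist_force: [-11.7, 0.5, 26.5]
width: -0.001
grip_force: 13.5
```

Run:
```python
from h import *
st(); lid("side")
```

```text
t 6.4167 pos [0.6259 0.0136 0.0535] caseframe [-0.0591  0.001 ] yaw 0.2276 zax [ 0.  0. -1.] F [-11.7   0.5  26.5] w -0.0011212182538118116 13.489306810079142
side lid 0.01 2947
```

Emit:
jog_arm --pt "-1 0 0 1 0" --pt "-1 0 0 0 0" --pt "-1 0 0 0 0" --pt "-1 0 0 0 0"

```text
time: 6.8
tool_pos: [0.6259, 0.0136, 0.0535]
tcp_rot: [3.121, 0.357, 0.001]
wrist_force: [-13.9, -0.2, 30.9]
width: -0.004
grip_force: 15.4
```

Emit:
jog_arm --pt "-1 0 0 -15 0" --pt "-1 0 0 -25 0" --pt "-1 0 0 -30 0" --pt "1 -35 0 0 0" --pt "1 -35 0 0 0" --pt "1 -20 0 0 0" --pt "1 -10 4 0 0" --pt "1 0 0 0 0" --pt "1 0 0 0 0"

```text
time: 7.55
tool_pos: [0.5296, -0.0132, 0.1179]
tcp_rot: [-3.121, -0.355, -0.002]
wrist_force: [1.0, 0.4, 0.6]
width: 0.844
grip_force: 0.0
```

Run:
```python
from h import *
st(); c,s=np.cos(yaw),np.sin(yaw)
for n in("side","top","wrist"):
    X,Y,Z,im=lid(n)
    m=(abs(X)<.09)&(abs(Y)<.11)&(Z>.08)&(Z<.1); p=np.polyfit(X[m],Z[m],1); print(n,m.sum(),"slope",p)
    hsv=cv2.cvtColor(im,cv2.COLOR_RGB2HSV).astype(int)
    y=(hsv[:,:,0]>20)&(hsv[:,:,0]<34)&(hsv[:,:,1]>125)&(Z>.05)&(Z<.07)&(X<-.1)&(X>-.22)&(abs(Y)<.05)
    if y.any(): print("grip X",np.percentile(X[y],[1,50,99]),"Y",np.percentile(Y[y],[1,50,99]),"Z",np.median(Z[y]),y.sum())
    if n=="wrist":
        a=im[:,:,::-1].copy(); cv2.imwrite("pics/w3.png",a)
```

```text
t 7.55 pos [ 0.5296 -0.0132  0.1179] caseframe [-0.1589 -0.0034] yaw 0.2268 zax [ 0.001  0.    -1.   ] F [1.  0.4 0.6] w 0.8444004199345974 0.0
side lid 0.01 3650
side 2975 slope [0.00065382 0.09142516]
grip X [-0.17311832 -0.14685154 -0.11868297] Y [-0.01517749  0.00284947  0.01408942] Z 0.05875215174677122 164
top lid -0.01 3364
top 2754 slope [-0.00048774  0.08880212]
grip X [-0.16898156 -0.16647858 -0.16153407] Y [0.00040792 0.00796393 0.01206112] Z 0.05679655758877749 8
wrist lid 0.005 70851
wrist 59234 slope [-0.00088132  0.09057388]
grip X [-0.16628096 -0.14146837 -0.11345268] Y [-0.01808946 -0.00362871  0.01100574] Z 0.05852687544067012 2762
```

View pics/w3.png

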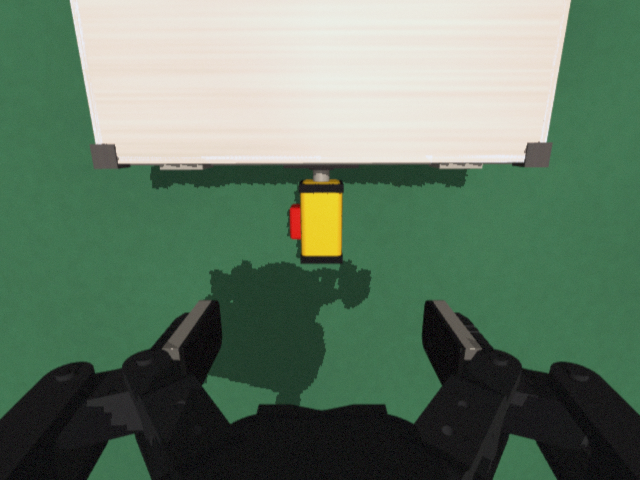

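The lid is shut: the measured slope is below 0.001 and its top is at z about 0.09. The wrist view has the grip centred between the open fingers at (322, 222), with the button on the left at (296, 222). Next I go 16 mm forward and descend.

Emit:
jog_arm --pt "1 8 0 20 0" --pt "1 8 0 20 0" --pt "1 0 0 20 0" --pt "1 0 0 20 0" --pt "1 0 0 15 0" --pt "1 0 0 12 0" --pt "1 0 0 5 0" --pt "1 0 0 0 0"

```text
time: 8.37
tool_pos: [0.544, -0.0091, 0.0044]
tcp_rot: [-3.121, -0.357, 0.004]
wrist_force: [0.3, 0.4, -0.1]
width: 1.001
grip_force: 0.0
```

Run:
```python
from h import *
st()
im,W=grab("wrist"); d=W[:,:,:2]-C; c,s=np.cos(yaw),np.sin(yaw)
X=c*d[:,:,0]+s*d[:,:,1]; Y=-s*d[:,:,0]+c*d[:,:,1]; Z=W[:,:,2]
hsv=cv2.cvtColor(im,cv2.COLOR_RGB2HSV).astype(int)
y=(hsv[:,:,0]>20)&(hsv[:,:,0]<34)&(hsv[:,:,1]>125)&(X<-.1)&(X>-.22)&(abs(Y)<.05)
print("grip X",np.percentile(X[y],[1,50,99]),"Y",np.percentile(Y[y],[1,50,99]),"Z",np.percentile(Z[y],[5,50,95]),y.sum())
cv2.imwrite("pics/w4.png",im[:,:,::-1])
```

```text
t 8.3667 pos [ 0.544  -0.0091  0.0044] caseframe [-0.144  -0.0027] yaw 0.2278 zax [-0.003  0.    -1.   ] F [ 0.3  0.4 -0.1] w 1.0011805822248219 0.0
grip X [-0.16614864 -0.13840084 -0.11295311] Y [-0.02485778 -0.00355912  0.02419705] Z [0.054053   0.05853103 0.06021887] 8487
```

View pics/w4.png

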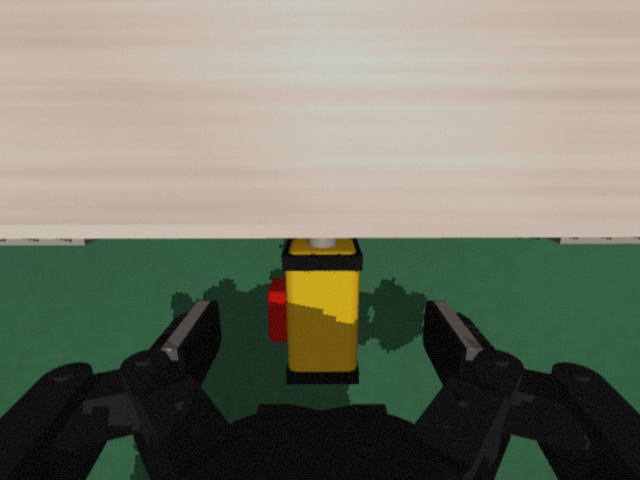

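The grip is still centred (322, 320) with the button free on the left. I'll go a little lower and then close.

Emit:
jog_arm --pt "1 1 0 8 0" --pt "1 0 0 7 0" --pt "1 0 0 0 0" --pt "-1 0 0 0 0" --pt "-1 0 0 0 0" --pt "-1 0 0 0 0" --pt "-1 0 0 0 0" --pt "-1 0 0 0 0" --pt "-1 0 0 0 0" --pt "-1 0 0 0 0" --force 40

```text
time: 9.25
tool_pos: [0.546, -0.009, -0.0083]
tcp_rot: [-3.121, -0.357, -0.001]
wrist_force: [-3.3, 2.0, 5.4]
width: 0.349
grip_force: 41.5
```

Run:
```python
from h import *
st()
im,W=grab("wrist"); cv2.imwrite("pics/w5.png",im[:,:,::-1])
```

```text
t 9.25 pos [ 0.546  -0.009  -0.0083] caseframe [-0.142  -0.0029] yaw 0.2277 zax [ 0.001  0.    -1.   ] F [-3.3  2.   5.4] w 0.3492371757142116 41.50640979409218
```

View pics/w5.png

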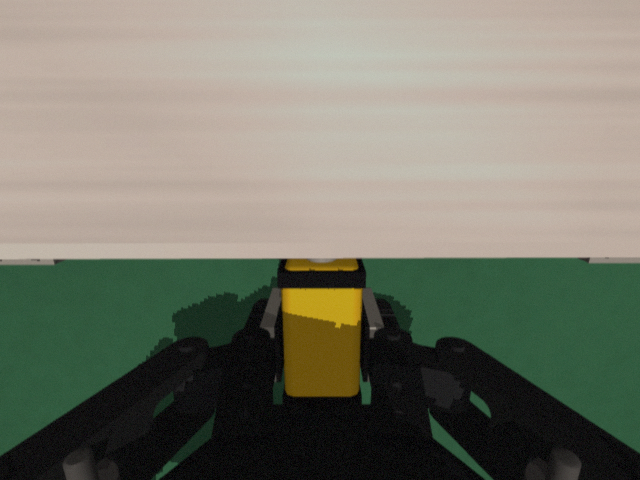

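The button is fully in: the opening is 0.349 × 85 ≈ 30 mm, and both pads lie flat on the grip. Now I pull.

Emit:
jog_arm --pt "-1 -3 0 0 0" --pt "-1 -5 0 0 0" --pt "-1 -6 0 0 0" --pt "-1 -6 0 0 0" --pt "-1 -6 0 0 0" --pt "-1 -6 0 0 0" --pt "-1 -6 0 0 0" --pt "-1 -6 0 0 0" --pt "-1 -6 0 0 0" --pt "-1 0 0 0 0"

```text
time: 10.13
tool_pos: [0.4963, -0.0207, -0.0083]
tcp_rot: [3.121, 0.356, 0.001]
wrist_force: [0.7, 3.6, 5.9]
width: 0.346
grip_force: 41.7
```

```bash
cat >> h.py <<'E'
def gripx():
    for n in("side","wrist"):
        im,W=grab(n); d=W[:,:,:2]-C; c,s=np.cos(yaw),np.sin(yaw)
        X=c*d[:,:,0]+s*d[:,:,1]; Y=-s*d[:,:,0]+c*d[:,:,1]; Z=W[:,:,2]
        hsv=cv2.cvtColor(im,cv2.COLOR_RGB2HSV).astype(int)
        y=(hsv[:,:,0]>20)&(hsv[:,:,0]<34)&(hsv[:,:,1]>125)&(X<-.1)&(X>-.32)&(abs(Y)<.03)&(Z>.05)
        if y.any(): print(n,"grip X",np.percentile(X[y],[1,50,99]),"Y",np.percentile(Y[y],[1,50,99]),y.sum())
E
python3 - <<'E'
from h import *
st(); gripx()
E
```

```text
t 10.1333 pos [ 0.4963 -0.0207 -0.0083] caseframe [-0.193  -0.0031] yaw 0.2274 zax [ 0.001 -0.    -1.   ] F [0.7 3.6 5.9] w 0.34605518384573547 41.7460298538208
side grip X [-0.22370308 -0.21094169 -0.17424483] Y [-0.01804003  0.00595471  0.02444142] 96
wrist grip X [-0.21675028 -0.19048142 -0.16379969] Y [-0.01824392 -0.00360672  0.01082458] 9213
```

Emit:
jog_arm --pt "-1 -5 0 0 0" --pt "-1 -6 0 0 0" --pt "-1 -6 0 0 0" --pt "-1 -6 0 0 0" --pt "-1 -6 0 0 0" --pt "-1 -6 0 0 0" --pt "-1 -6 0 0 0" --pt "-1 -5 0 0 0" --pt "-1 -4 0 0 0" --pt "-1 -2 0 0 0"

```text
time: 11.07
tool_pos: [0.4488, -0.0319, -0.0082]
tcp_rot: [3.121, 0.355, 0.011]
wrist_force: [14.9, 8.9, -8.2]
width: 0.347
grip_force: 40.4
```

Emit:
jog_arm --pt "-1 0 0 0 0" --pt "-1 0 0 0 0" --pt "-1 0 0 0 0" --pt "-1 0 0 0 0"

```text
time: 11.4
tool_pos: [0.4488, -0.0319, -0.0083]
tcp_rot: [3.121, 0.356, 0.009]
wrist_force: [8.6, 6.0, -1.6]
width: 0.34
grip_force: 41.1
```

Run:
```python
from h import *
st(); gripx(); lid("side"); lid("top")
```

```text
t 11.4 pos [ 0.4488 -0.0319 -0.0083] caseframe [-0.2418 -0.0033] yaw 0.2269 zax [ 0.006  0.001 -1.   ] F [ 8.6  6.  -1.6] w 0.3398629873723083 41.1098738014698
side grip X [-0.27301289 -0.26090523 -0.22322981] Y [-0.01639424  0.004043    0.02288027] 91
wrist grip X [-0.26610841 -0.23994326 -0.21309052] Y [-0.01841436 -0.00376899  0.01062861] 9206
side lid 0.01 3671
top lid -0.01 4886
```

The grip has travelled 100 mm and the wrist force shows it against the hard stop. The lid is still flat and the grip force is 41 N, so I hand in.

```bash
python3 -c "
from workcell import bot
print(bot.finish_job())"
```

```text
the job is handed in; nothing more can be done
None
```

The job is handed in with the lid shut flat, the handle pulled 100 mm to its second stop and still gripped at about 41 N, and the bystanders not touched; the hand-in returned no verdict.

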